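# Tip a tea carton onto the wrapping board and square it to the stop

## Task

Get the tea carton ready for wrapping: push the standing carton over, towards the raised stop of the wrapping board, so that it falls onto its broad face inside the dark outline on the board. Then push it along the board until its top end rests square against the stop, still inside the outline. Only push the carton, never pinch, crush or lift it, and do not disturb the small things standing round the board.

Things in the scene. Friction and masses are not known exactly. Their poses are not given: they have to be found in the camera images.
- carton: tall red tea carton, a closed box 34 mm thick (own x) by 70 mm wide (own y) by 155 mm high (own z), about 0.15 kg, loose, standing upright on the board near the end away from the stop. Origin: centre of its underside; z up while it stands; x points to the stop within about 5 degrees: it must fall towards its +x and end with the +x broad face down
- wrap_board: light wooden wrapping board fixed on the counter: 150 mm (own x) by 280 mm (own y), 6 mm thick. Origin: centre of its underside, on the counter; z up, x roughly away from the robot, y roughly to the robot's left. The stop is at its -y end. A flat dark outline of 3 mm lines encloses x = -60 to +60 mm and y = -126 (the stop's face) to +92 mm
- stop_face (a point): middle of the inner face of the stop, a wooden bar across the board, 126 mm long, 14 mm wide, its top 20 mm above the board. The face looks to board +y; this point is 10 mm above the board's top
- carton_foot (a point): centre of the carton's underside (34 x 70 mm); when it lies, the end to push on. The carton first stands across the outline's +y line; tipped over where it stands it lies inside the outline, 28 to 50 mm short of the stop
- carton_top (a point): centre of the carton's top end, 155 mm from the foot; the end that goes against the stop
- carton_mid (a point): centre of the carton
- foot_a (a point): middle of the foot edge on the carton's +x side, the edge it tips about. Pushed near the foot (below about 30 mm) it may slide; pushed near its top it tips once the point pushed at has gone about 30 mm, then falls by itself
- foot_b (a point): middle of the foot edge on the carton's -x side
- top_a (a point): middle of the top edge on the carton's +x side
- top_b (a point): middle of the top edge on the carton's -x side
- votive: candle in a glass, 63 mm across, 76 mm high, loose, beside the board on the far side; leave it. Origin: centre of its underside
- jar: small lidded jar of pink salts, 57 x 49 x 70 mm high, loose, beside the board on the far side; leave it. Origin: centre of its underside
- twine: spool of twine, 56 mm across, 52 mm high, loose, beside the board on the far side; leave it. Origin: centre of its underside
- bell: counter bell, 85 mm across, 59 mm high, loose, on the counter past the stop; leave it. Origin: centre of its underside
- stamp: rubber stamp with a wooden handle, 30 x 40 x 69 mm high, loose, on the counter past the board end away from the stop, behind the carton and to its far side; leave it. Origin: centre of its underside

How it is judged:
By the outcome, as a careful person would: the job done as asked, in the order asked, and still so for the second after the job is handed in, with the robot touching nothing.
It also fails if it takes over 64 s, if anything falls off the work surface, if the arm or the gripper's body presses on something with over 40 N, if the wrist force passes 120 N, or if a joint passes its speed limit or range.

## Robot

A 6-joint arm with a two-finger parallel gripper is mounted at the origin on a cart in front of the work surface, level with it; the furniture and walls round the work are solid. World frame = base frame: x ahead of the robot, y to its left, z up, the work surface at z = 0. Lengths are in m, angles in rad, forces in N, time in s.
With the tool pointing down it reaches from about 0.325 to 0.9 m from the base axis. Payload 6.1 kg.
Tool frame: the origin (TCP) lies midway between the tips of the shut fingers; the grasp point (between the pads) lies 19 mm behind it; x points along the fingers, y is the direction in which the jaws open and shut, and the axes are right-handed (so a half turn about x gives the same grasp; the last joint's range is limited). The gripper opens to 85 mm and grips with 20 to 120 N. Pads are 22 mm wide; open, the fingers measure 114 mm over their backs; the gripper's body (76 mm by 85 mm) begins 54 mm behind the grasp point. The pads swing forward as they close: fully open they stand 13 mm farther back than shut.
Start: joints at [-1.456, 0.22, 1.526, -0, 1.395, -0.126], TCP at [0.149, -0.607, 0.231] pointing down, gripper open.
Joint ranges: [-2.98, 2.98], [-0.91, 2.08], [0.09, 2.57], [-1.24, 4.39], [0.2, 2.65], [-2.68, 2.68]. Speed limits (rad/s): [2.57, 2.57, 3.01, 3.14, 3.14, 3.14].

## Interface

Orientations are given as [roll, pitch, yaw] about the fixed x, y, z axes, in that order (R = Rz(yaw) Ry(pitch) Rx(roll)).
In Python, from plant import movep, move_l, set_joints, gripper_to, hold, inverse_kinematics, observe, get_image, get_calibration, Unreachable, job_done gives the robot as it stands. Calls block until the motion is done:
- movep(position, orientation): joint-space move of the TCP to a pose.
- move_l(position, feed=0.15, rotation=None, max_force=None): straight line of the TCP; rotation=None keeps the orientation; feed is the mean speed in m/s. With max_force (N) it stops when the force on the tool has changed by that much, and returns True; else False.
- set_joints(angles): joint-space move.
- gripper_to(opening, f_grip=None): finger opening in m; f_grip is the grip in N (None keeps the last); returns when the fingers have stopped.
- hold(seconds).
- inverse_kinematics(position, orientation): joint angles nearest the present ones, or None.
- observe(): the state.
- get_image(name): name is "scene" or "top"; returns (picture, depth): 420x560x3 uint8, red, green, blue; 420x560 float32, m along the optical axis (not along the pixel's ray), 0 where there is no reading.
- get_calibration(name): a dict with "intrinsics" (3x3 intrinsics, pixels), "dist_coeffs" ([k1, k2, p1, p2, k3] as OpenCV has them; the pictures are not rectified), "world_from_camera" (4x4, takes a point from camera to world coordinates). Camera axes: x right, y down, z forward; pixel columns grow to the right and rows downward; lengths in m; the calibration is good to about 2 mm. A picture is of the moment at which its call begins. get_calibration takes no time and is no camera call.
A pose or a line that the arm cannot do raises Unreachable and nothing moves.
- job_done(): hands the job in, once; it reports no verdict.
The state is a dict: "time_s": time; "q": joint angles; "joint_velocities": joint speeds; "joint_torque": joint torques, N m; "eef_pos": TCP position; "tcp_rot": TCP orientation; "ft_force": force on the tool from outside, world axes, zero at the start; "torque": the same for the moment, N m; "opening": finger opening in m.
Only numpy, scipy, OpenCV 4.12 (cv2) and the standard library are available. Lean on these libraries where they do the work, as an engineer would, in place of code of your own. Each camera call takes 0.05 s, during which the arm holds its last target.

## Working session

There is one attempt and no reset: what is moved stays moved. The work goes in short steps, each a Python script; the robot and the scene stay as the last script left them, time stands still between calls to the robot, and variables do not carry over. Pictures are saved under pics/ and viewed, and the job is handed in when it is done.

```bash
ls; mkdir -p pics
python3 - <<'E'
from plant import *
import cv2,numpy as np
for n in("scene","top"):
    p,d=get_image(n); cv2.imwrite(f"pics/{n}0.png",p[:,:,::-1]); np.savez(f"pics/{n}0.npz",p=p,d=d)
    c=get_calibration(n); print(n,c)
s=observe();print(s["time_s"],s["eef_pos"],s["tcp_rot"],s["opening"])
E
```

```text
pics
scene {'intrinsics': array([[411.50852044,   0.        , 279.0775105 ],
       [  0.        , 411.50852044, 207.11398283],
       [  0.        ,   0.        ,   1.        ]]), 'dist_coeffs': array([-0.10802834,  0.        ,  0.        ,  0.        ,  0.        ]), 'world_from_camera': array([[ 8.76386108e-01, -2.43185798e-01,  4.15701886e-01,
         2.31850424e-01],
       [-4.81608970e-01, -4.41744264e-01,  7.56911359e-01,
        -5.69077812e-01],
       [-4.36168745e-04, -8.63552357e-01, -5.04258998e-01,
         5.46187434e-01],
       [ 0.00000000e+00,  0.00000000e+00,  0.00000000e+00,
         1.00000000e+00]])}
top {'intrinsics': array([[417.01718276,   0.        , 282.37348597],
       [  0.        , 417.01718276, 209.70103805],
       [  0.        ,   0.        ,   1.        ]]), 'dist_coeffs': array([0.00496795, 0.        , 0.        , 0.        , 0.        ]), 'world_from_camera': array([[ 0.0147205 , -0.99112391,  0.13212383,  0.44229752],
       [-0.99971901, -0.01704426, -0.016474  ,  0.11510928],
       [ 0.01857973, -0.1318442 , -0.99109631,  0.9652994 ],
       [ 0.        ,  0.        ,  0.        ,  1.        ]])}
0.1 [ 0.14896787 -0.6064084   0.23029728] [-1.69906062  1.56898487  1.68333143] 0.08512700350623292
```

View pics/scene0.png

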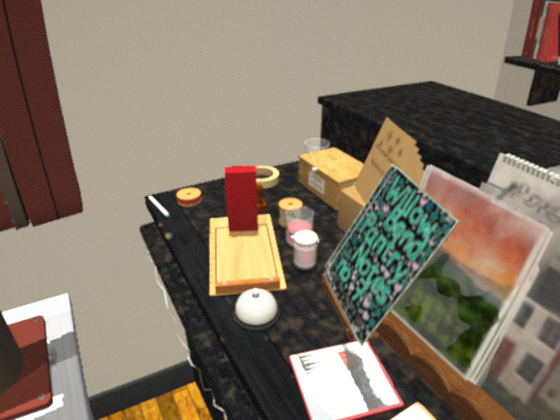

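View pics/top0.png

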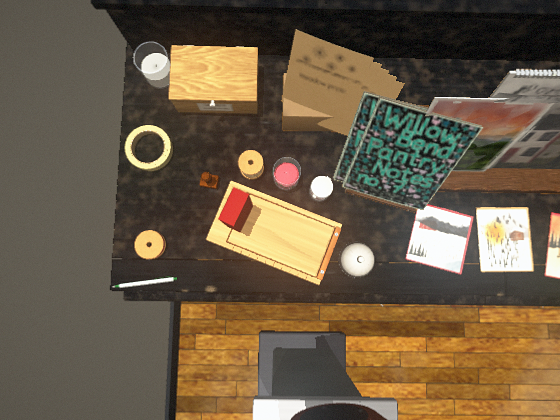

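The top view shows the board spanning about (207–341, 183–283), with the stop at its right end near (325,255). The carton stands at about (236,208), the stamp is at (208,180), and the bell is at (358,260). Next I'll zoom in and measure.

```bash
cat > h.py <<'E'
from plant import *
import cv2,numpy as np
def ray(n,uv):
    c=get_calibration(n);K=c["intrinsics"];D=c["dist_coeffs"];T=c["world_from_camera"]
    x=cv2.undistortPoints(np.array(uv,float).reshape(-1,1,2),K,D).reshape(-1,2)
    d=np.c_[x,np.ones(len(x))]@T[:3,:3].T
    return T[:3,3],d
def onplane(n,uv,z):
    o,d=ray(n,uv); return o+d*((z-o[2])/d[:,2])[:,None]
def cloud(n,d):
    vv,uu=np.mgrid[0:420,0:560]
    o,r=ray(n,np.c_[uu.ravel(),vv.ravel()])
    P=o+r*d.reshape(-1,1); P[d.ravel()==0]=np.nan
    return P.reshape(420,560,3)
def proj(n,P):
    c=get_calibration(n);T=np.linalg.inv(c["world_from_camera"])
    return cv2.projectPoints(np.array(P,float).reshape(-1,3),cv2.Rodrigues(T[:3,:3])[0],T[:3,3],c["intrinsics"],c["dist_coeffs"])[0].reshape(-1,2)
E
python3 - <<'E'
from h import *
for n,(x0,y0,x1,y1) in {"scene":(140,120,340,350),"top":(120,120,400,300)}.items():
    z=np.load(f"pics/{n}0.npz");p=z["p"];P=cloud(n,z["d"])
    s=min(800/(x1-x0),600/(y1-y0)); s=int(s*2)/2
    cv2.imwrite(f"pics/{n}0z.png",cv2.resize(p[y0:y1,x0:x1,::-1],None,fx=s,fy=s,interpolation=cv2.INTER_CUBIC));print(n,s)
    hsv=cv2.cvtColor(p,cv2.COLOR_RGB2HSV)
    m=((hsv[...,0]<8)|(hsv[...,0]>172))&(hsv[...,1]>170)&(hsv[...,2]>50)
    mm=np.zeros_like(m);mm[y0:y1,x0:x1]=m[y0:y1,x0:x1]
    Q=P[mm];print("red",len(Q),np.nanmin(Q,0),np.nanmax(Q,0))
    if n=="top":
        T=Q[Q[:,2]>.15];print(len(T),cv2.minAreaRect(T[:,:2].astype(np.float32)*1000))
        # boardtop
    w=(P[...,2]>.002)&(P[...,2]<.012)&(hsv[...,0]>8)&(hsv[...,0]<25)&(hsv[...,2]>120)
    w2=np.zeros_like(w);w2[y0:y1,x0:x1]=w[y0:y1,x0:x1]
    nl,l,st,ce=cv2.connectedComponentsWithStats(w2.astype(np.uint8));k=1+np.argmax(st[1:,4]);Q=P[l==k]
    print(cv2.minAreaRect(Q[:,:2].astype(np.float32)*1000),np.median(Q[:,2]),st[k])
    s_=(P[...,2]>.02)&(P[...,2]<.034)&(hsv[...,0]>5)&(hsv[...,0]<25)
    s2=np.zeros_like(w);s2[y0:y1,x0:x1]=s_[y0:y1,x0:x1]
    nl,l,st,ce=cv2.connectedComponentsWithStats(s2.astype(np.uint8))
    for k in range(1,nl):
        if st[k,4]>20: Q=P[l==k];print("stop?",st[k],cv2.minAreaRect(Q[:,:2].astype(np.float32)*1000),np.median(Q[:,2]))
E
```

```text
scene 2.5
red 1941 [ 0.45729571  0.16667312 -0.00176122] [0.63889846 0.43346365 0.16269764]
((514.45556640625, 120.74664306640625), (283.1060791015625, 142.99212646484375), 68.98430633544922) 0.00633294642420601 [ 209  215   70   81 2688]
stop? [140 143 165  40 682] ((661.82763671875, 539.6436157226562), (13.986302375793457, 553.2357177734375), 89.91854095458984) 0.027007706378292085
stop? [256 166  18   7  44] ((738.5289306640625, 440.5592956542969), (23.857746124267578, 61.75482177734375), 38.66374588012695) 0.023620468115992443
stop? [257 172  22  11  36] ((721.7181396484375, 375.0238037109375), (86.15300750732422, 24.152490615844727), 16.151235580444336) 0.02273047357176422
stop? [299 172  40  32 181] ((803.3484497070312, 258.21038818359375), (9.481998443603516, 189.3463897705078), 0.8250472545623779) 0.02690785526710293
stop? [176 188  25  13 219] ((484.1386413574219, 399.7440490722656), (65.02743530273438, 63.99734878540039), 71.32467651367188) 0.022094661411604988
stop? [258 198   5   7  26] ((633.2685546875, 264.2121276855469), (14.56363582611084, 10.299098014831543), 61.6773
[... 1323 characters left out ...]
163.3003692626953), (6.315685272216797, 33.14055633544922), 27.857128143310547) 0.025478570114278898
stop? [317 226  24  54 340] ((472.66522216796875, -6.577899932861328), (14.393709182739258, 125.91639709472656), 69.16902923583984) 0.025382962592093716
stop? [135 230  29  29 516] ((485.6688537597656, 397.62579345703125), (62.83362579345703, 62.60022735595703), 34.21339416503906) 0.021917806920348393
stop? [341 243  33  33 195] ((461.236572265625, -67.32030487060547), (64.31324768066406, 73.96294403076172), 64.00875091552734) 0.02734698164565008
stop? [366 259   9  15  26] ((443.2525939941406, -99.5386962890625), (8.493310928344727, 36.24333953857422), 58.31395721435547) 0.030255364539997276
```

Run:
```python
from h import *
z=np.load("pics/top0.npz");P=cloud("top",z["d"])
for n,(u,v) in dict(votive=(287,172),jar=(321,187),twine=(251,163),bell=(358,260),stamp=(208,180),carton=(241,200)).items(): print(n,P[v,u].round(4))
print("counter",P[225,170],"board",P[235,285])
```

```text
votive [0.6502 0.0907 0.048 ]
jar [0.6135 0.0164 0.0684]
twine [0.6767 0.1738 0.0184]
bell [ 0.4562 -0.0665  0.0528]
stamp [0.6261 0.2648 0.0606]
carton [0.5667 0.1824 0.1642]
counter [ 0.53101439  0.35880631 -0.00190541] board [0.51135719 0.09230536 0.00830975]
```

Run:
```python
from h import *
z=np.load("pics/top0.npz");P=cloud("top",z["d"])
Q=P.reshape(-1,3)
for x0,x1 in((.3,.5),(.5,.6),(.6,.7),(.7,.9)):
  for y0 in np.arange(-.5,.5,.1):
    m=(Q[:,0]>x0)&(Q[:,0]<x1)&(Q[:,1]>y0)&(Q[:,1]<y0+.1)
    if m.sum()>20: print(x0,round(y0,1),Q[m,2].max().round(3),end=' | ')
  print()
C=np.array([.555,.197]);a=np.radians(65.93-180);d=np.array([np.cos(a),np.sin(a)])
for yaw in(65.93,-114.07):
  for off in(-.07,.01):
    for zz in(.133,.022,.3):
      p=C+d*off;q=inverse_kinematics([*p,zz],[0,np.pi/2,np.radians(yaw)]);print(yaw,off,zz,p,None if q is None else np.round(q,2))
```

```text
0.3 -0.5 0.011 | 0.3 -0.4 0.01 | 0.3 -0.3 0.011 | 0.3 -0.2 0.039 | 0.3 -0.1 0.061 | 0.3 -0.0 0.029 | 0.3 0.1 0.01 | 0.3 0.2 0.01 | 0.3 0.3 0.025 | 0.3 0.4 0.025 | 
0.5 -0.5 0.012 | 0.5 -0.4 0.012 | 0.5 -0.3 0.051 | 0.5 -0.2 0.033 | 0.5 -0.1 0.07 | 0.5 -0.0 0.073 | 0.5 0.1 0.165 | 0.5 0.2 0.164 | 0.5 0.3 0.025 | 0.5 0.4 0.026 | 
0.6 -0.5 0.118 | 0.6 -0.4 0.153 | 0.6 -0.3 0.233 | 0.6 -0.2 0.211 | 0.6 -0.1 0.162 | 0.6 -0.0 0.078 | 0.6 0.1 0.078 | 0.6 0.2 0.071 | 0.6 0.3 0.028 | 0.6 0.4 0.028 | 
0.7 -0.5 0.241 | 0.7 -0.4 0.334 | 0.7 -0.3 0.333 | 0.7 -0.2 0.277 | 0.7 -0.1 0.266 | 0.7 -0.0 0.268 | 0.7 0.1 0.147 | 0.7 0.2 0.089 | 0.7 0.3 0.092 | 0.7 0.4 0.094 | 
65.93 -0.07 0.133 [0.58354967 0.26091335] [ 0.3   0.34  1.58  0.    1.23 -2.42]
65.93 -0.07 0.022 [0.58354967 0.26091335] [ 0.3   0.47  1.63  0.    1.04 -2.42]
65.93 -0.07 0.3 [0.58354967 0.26091335] [ 0.3   0.22  1.4   0.    1.52 -2.42]
65.93 0.01 0.133 [0.55092148 0.18786952] [ 0.19  0.21  1.73  0.    1.2  -2.53]
65.93 0.01 0.022 [0.55092148 0.18786952] [ 0.19  0.36  1.78  0.    1.   -2.53]
65.93 0.01 0.3 [0.55092148 0.18786952] [ 0.19  0.08  1.55  0.    1.51 -2.53]
-114.07 -0.07 0.133 [0.58354967 0.26091335] [ 0.3   0.34  1.58 -0.    1.23  0.72]
-114.07 -0.07 0.022 [0.58354967 0.26091335] [ 0.3   0.47  1.63 -0.    1.04  0.72]
-114.07 -0.07 0.3 [0.58354967 0.26091335] [ 0.3   0.22  1.4  -0.    1.52  0.72]
-114.07 0.01 0.133 [0.55092148 0.18786952] [ 0.19  0.21  1.73 -0.    1.2   0.61]
-114.07 0.01 0.022 [0.55092148 0.18786952] [ 0.19  0.36  1.78 -0.    1.    0.61]
-114.07 0.01 0.3 [0.55092148 0.18786952] [ 0.19  0.08  1.55 -0.    1.51  0.61]
```

Run:
```python
from h import *
C=np.array([.555,.197]);a=np.radians(-114.07);d=np.array([np.cos(a),np.sin(a)]);O=[0,np.pi/2,a]
s=observe()
movep([.30,-.35,.36],[0,np.pi/2,-1.2]); print(observe()["time_s"])
movep([.50,.10,.36],O); print(observe()["time_s"])
gripper_to(.030)
movep([*(C-d*.085),.28],O)
move_l([*(C-d*.085),.133],feed=.15)
s=observe();print(s["time_s"],s["eef_pos"],s["opening"],s["ft_force"])
p,dd=get_image("scene");cv2.imwrite("pics/scene1.png",cv2.resize(p[100:320,120:360,::-1],None,fx=2.5,fy=2.5))
p,dd=get_image("top");cv2.imwrite("pics/top1.png",cv2.resize(p[120:300,120:400,::-1],None,fx=2.5,fy=2.5))
```

```text
1.3333
3.125
5.6917 [0.59059611 0.27481822 0.13451778] 0.029877057463082637 [-0.32998178  0.31558217 -0.48245728]
```

View pics/scene1.png

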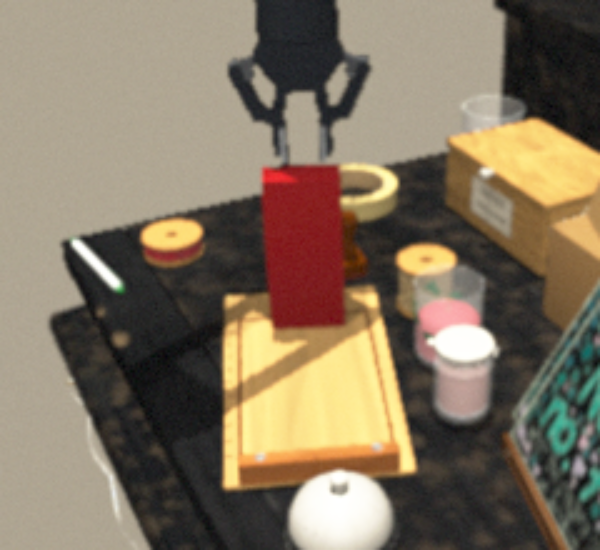

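View pics/top1.png

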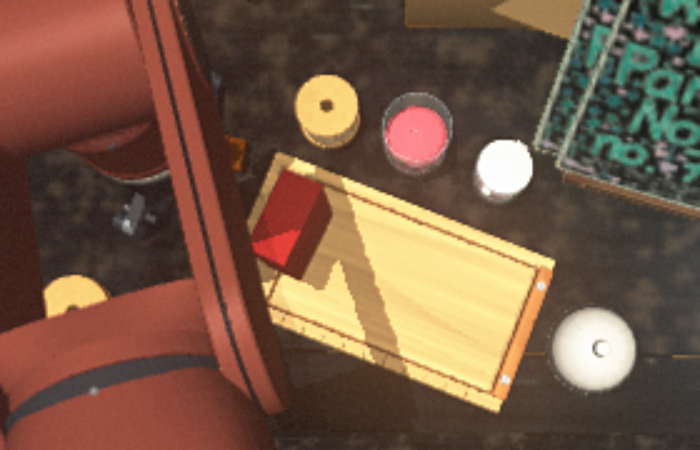

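The gripper stands behind the carton. Its fingertips, at about (304,158) in the scene crop, are centred on the carton at (303,250). Now I'll tip it.

Run:
```python
from h import *
C=np.array([.555,.197]);a=np.radians(-114.07);d=np.array([np.cos(a),np.sin(a)])
move_l([*(C-d*.035),.133],feed=.1)
move_l([*(C+d*.012),.133],feed=.06)
hold(.6)
s=observe();print(s["time_s"],s["eef_pos"],s["ft_force"])
p,dd=get_image("scene");cv2.imwrite("pics/scene2.png",cv2.resize(p[100:320,120:360,::-1],None,fx=2.5,fy=2.5))
```

```text
7.975 [0.55008548 0.18606362 0.13296165] [-0.06277164  0.1288654  -0.45170518]
```

View pics/scene2.png

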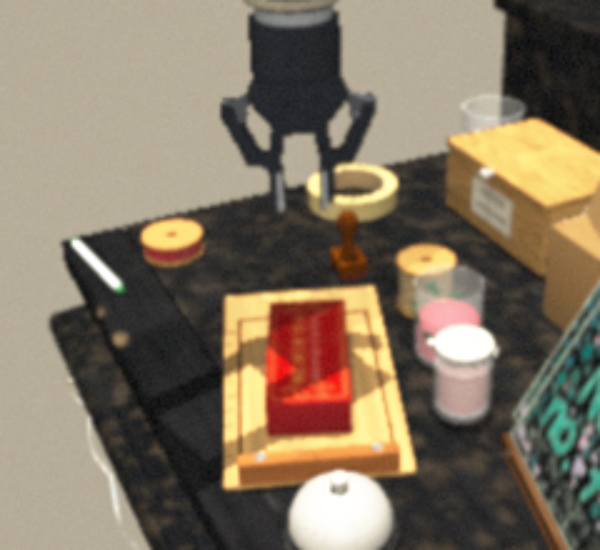

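The carton fell flat inside the outline. It spans about (267–352, 300–435) in the crop, short of the stop, and nothing else moved. Next I'll measure where it lies.

```bash
cat >> h.py <<'E'
B0=np.array([.5192,.1185]);ba=np.radians(69.4);BY=np.array([np.cos(ba),np.sin(ba)]);BX=np.array([np.sin(ba),-np.cos(ba)])
def tob(p): p=np.asarray(p)-B0; return np.c_[p@BX,p@BY]
def lying(n,tag):
    p,dd=get_image(n);P=cloud(n,dd)
    hsv=cv2.cvtColor(p,cv2.COLOR_RGB2HSV)
    x0,y0,x1,y1=(200,190,290,300) if n=="scene" else (200,170,350,290)
    m=((hsv[...,0]<12)|(hsv[...,0]>170))&(hsv[...,1]>140)&(hsv[...,2]>40)&(P[...,2]>.033)&(P[...,2]<.055)
    k=np.zeros_like(m);k[y0:y1,x0:x1]=m[y0:y1,x0:x1]
    Q=P[k][:,:2]
    bx=cv2.boxPoints(cv2.minAreaRect(Q.astype(np.float32)*1000))/1000
    print(n,"n",len(Q),"z",np.median(P[k][:,2]).round(4),"rect",cv2.minAreaRect(Q.astype(np.float32)*1000))
    print(" board corners mm",(tob(bx)*1000).round(1).tolist())
    z=(x0-30,y0-20,x1+60,y1+30)
    cv2.imwrite(f"pics/{n}{tag}.png",cv2.resize(p[z[1]:z[3],z[0]:z[2],::-1],None,fx=3,fy=3))
    return p,P
E
python3 - <<'E'
from h import *
C=np.array([.555,.197]);a=np.radians(-114.07);d=np.array([np.cos(a),np.sin(a)])
move_l([*(C-d*.03),.133],feed=.12)
lying("scene","3");lying("top","3")
s=observe();print(s["time_s"],s["eef_pos"])
E
```

```text
scene n 1397 z 0.0401 rect ((542.2669677734375, 162.06661987304688), (278.38323974609375, 73.44992065429688), 62.467586517333984)
 board corners mm [[-47.0, -84.8], [25.9, -93.7], [59.5, 182.6], [-13.4, 191.5]]
top n 1893 z 0.0401 rect ((549.5406494140625, 103.79090881347656), (211.76010131835938, 131.79446411132812), 17.156400680541992)
 board corners mm [[-90.5, -15.8], [-9.8, -120.0], [157.6, 9.6], [76.9, 113.8]]
8.625 [0.56685359 0.22389741 0.13272811]
```

View pics/top3.png

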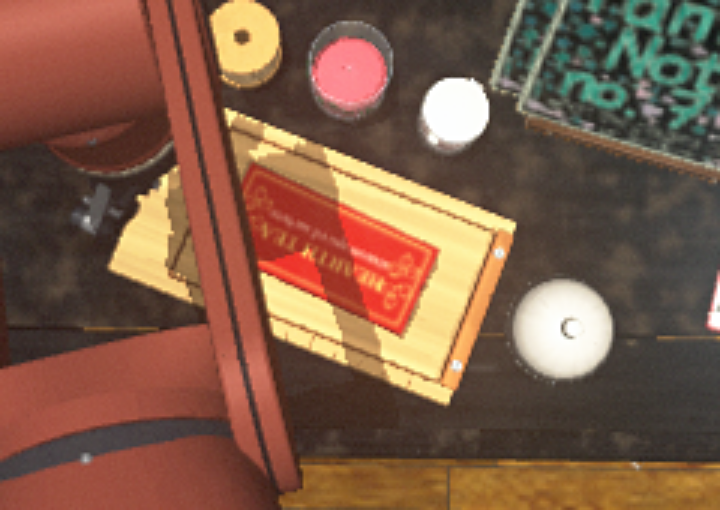

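The largest red component needs isolating, because the votive leaked into the mask.

```bash
python3 - <<'E'
s=open('h.py').read()
s=s.replace("    Q=P[k][:,:2]\n","""    k=cv2.morphologyEx(k.astype(np.uint8),cv2.MORPH_CLOSE,np.ones((3,3)))
    k=cv2.morphologyEx(k,cv2.MORPH_OPEN,np.ones((3,3)))
    k=cv2.morphologyEx(k,cv2.MORPH_CLOSE,np.ones((7,7)))
    _,l,st,_=cv2.connectedComponentsWithStats(k);k=(l==1+np.argmax(st[1:,4]))&(P[...,2]>.033)&(P[...,2]<.055)
    Q=P[k][:,:2]
""")
open('h.py','w').write(s)
E
python3 - <<'E'
from h import *
lying("scene","4");lying("top","4")
print((tob(onplane("top",[(316.3,232),(299.7,262.7),(253.3,206)],.040)[:,:2])*1000).round(1))
E
```

```text
scene n 1391 z 0.0401 rect ((514.7933349609375, 108.44244384765625), (156.46884155273438, 69.90926361083984), 66.20797729492188)
 board corners mm [[-39.8, -87.1], [30.0, -91.0], [38.7, 65.2], [-31.1, 69.1]]
top n 1963 z 0.0401 rect ((515.5232543945312, 108.045166015625), (154.43856811523438, 69.95819091796875), 66.01041412353516)
 board corners mm [[-39.2, -86.1], [30.6, -90.2], [39.7, 63.9], [-30.1, 68.1]]
[[ 31.3 -89.8]
 [-45.5 -79.8]
 [ 33.9  62.4]]
```

View pics/scene4.png

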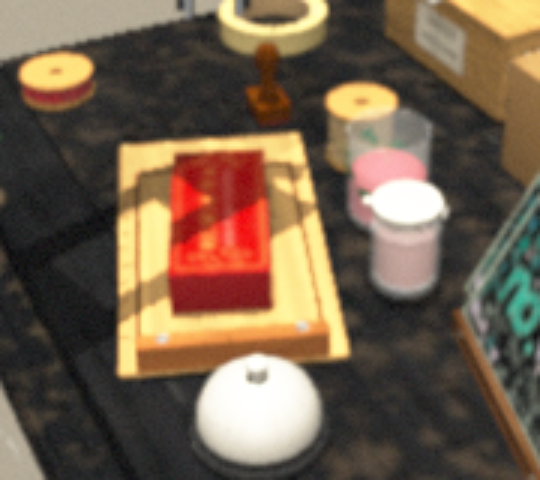

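Run:
```python
from h import *
O=[0,np.pi/2,ba-np.pi]
w=lambda x,y:B0+BX*x+BY*y
move_l([*w(.003,.102),.133],feed=.12,rotation=O)
gripper_to(.038)
move_l([*w(.003,.102),.017],feed=.1)
s=observe();print(s["time_s"],s["eef_pos"],tob(s["eef_pos"][:2]),s["ft_force"])
r=move_l([*w(.002,.062),.017],feed=.05,max_force=6);print(r)
r=move_l([*w(.0,.046),.017],feed=.03,max_force=5)
s=observe();print(r,s["time_s"],tob(s["eef_pos"][:2]),s["ft_force"])
lying("scene","5");lying("top","5")
```

```text
10.5583 [0.55867452 0.21308421 0.01791346] [[0.00367184 0.10242523]] [-0.89988204  0.46037035  0.28347857]
False
False 12.1917 [[-3.05954418e-05  4.57683167e-02]] [-0.11537172 -0.3795705  -0.63189803]
scene n 1521 z 0.0404 rect ((506.53167724609375, 79.70262145996094), (162.71864318847656, 70.13407135009766), 69.46221923828125)
 board corners mm [[-33.2, -122.2], [36.9, -122.1], [36.8, 40.6], [-33.4, 40.5]]
top n 1030 z 0.0401 rect ((494.80975341796875, 46.36970138549805), (91.28842163085938, 69.87439727783203), 69.30554962158203)
 board corners mm [[-32.5, -121.7], [37.4, -121.8], [37.6, -30.5], [-32.3, -30.4]]
```

View pics/scene5.png

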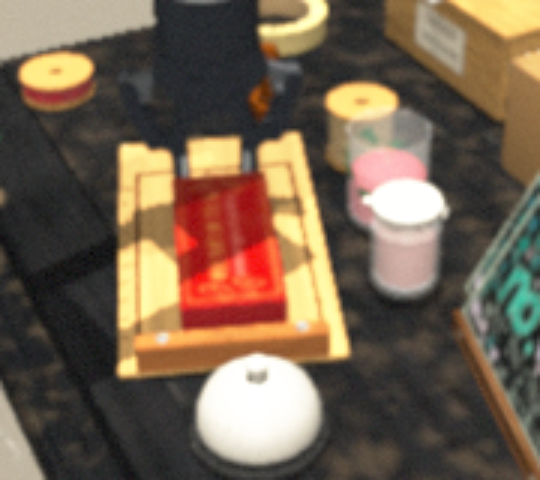

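The carton is now square to the board and about 4 mm from the stop. I'll finish with a force-limited push.

Run:
```python
from h import *
w=lambda x,y:B0+BX*x+BY*y
r=move_l([*w(0,.030),.017],feed=.015,max_force=6)
s=observe();print(r,s["time_s"],tob(s["eef_pos"][:2]),s["ft_force"])
lying("scene","6");lying("top","6")
```

```text
True 12.85 [[0.00023725 0.04077446]] [0.37282462 1.44208697 1.30161581]
scene n 1536 z 0.0404 rect ((503.5188293457031, 70.98016357421875), (155.28053283691406, 70.11810302734375), 69.1769790649414)
 board corners mm [[-33.3, -127.5], [36.8, -127.8], [37.4, 27.5], [-32.7, 27.8]]
top n 976 z 0.0402 rect ((492.50860595703125, 39.87696838378906), (87.24840545654297, 69.75131225585938), 68.97517395019531)
 board corners mm [[-32.5, -126.4], [37.2, -126.9], [37.9, -39.6], [-31.9, -39.1]]
```

View pics/scene6.png

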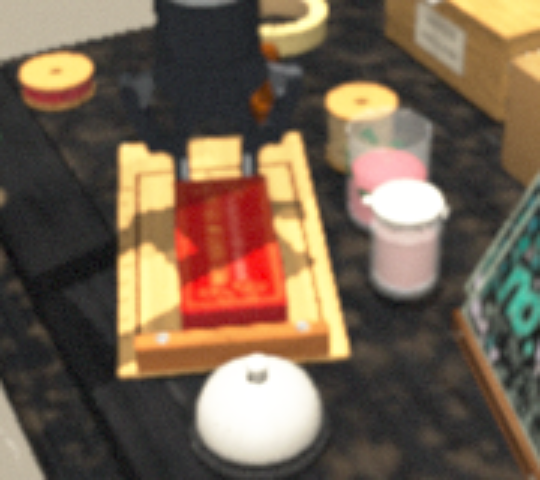

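View pics/top6.png

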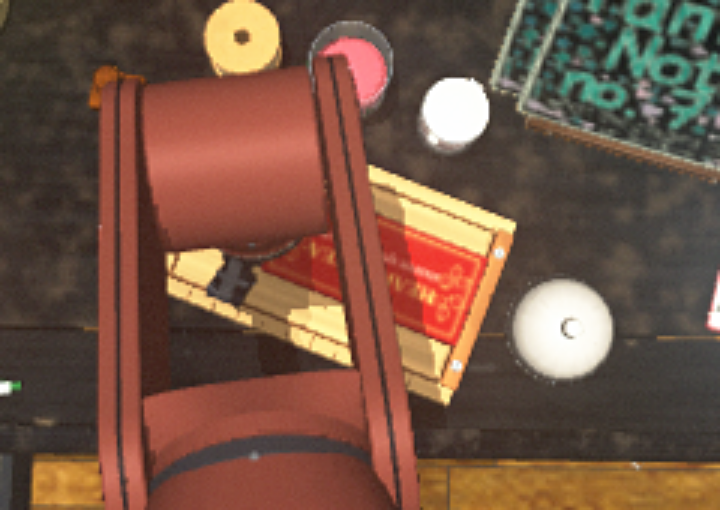

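Contact at the stop tripped the force limit. I'll press once more gently to seat the carton, then retract and check.

Run:
```python
from h import *
w=lambda x,y:B0+BX*x+BY*y
p=tob(observe()["eef_pos"][:2])[0]
r=move_l([*w(0,p[1]-.004),.017],feed=.008,max_force=6)
s=observe();print(r,s["time_s"],tob(s["eef_pos"][:2]),s["ft_force"])
y=tob(s["eef_pos"][:2])[0,1]
move_l([*w(0,y+.035),.017],feed=.04)
move_l([*w(0,y+.035),.20],feed=.15)
movep([*w(-.02,.24),.36],[0,np.pi/2,ba-np.pi])
hold(.5)
lying("scene","7");p,P=lying("top","7")
s=observe();print(s["time_s"],s["eef_pos"],s["ft_force"])
cv2.imwrite("pics/full7.png",p[:,:,::-1])
# stop inner face from depth
hsv=cv2.cvtColor(p,cv2.COLOR_RGB2HSV)
k=(P[...,2]>.02)&(P[...,2]<.034);k[:, :314]=0;k[:,341:]=0;k[:226]=0;k[280:]=0
_,l,st,_=cv2.connectedComponentsWithStats(k.astype(np.uint8));Q=P[l==1+np.argmax(st[1:,4])][:,:2]
R=cv2.minAreaRect(Q.astype(np.float32)*1000);print("stop",R,(tob(cv2.boxPoints(R)/1000)*1000).round(1).tolist())
```

```text
True 13.2333 [[-0.00020415  0.04078212]] [0.38813669 1.91677748 1.14414765]
scene n 1551 z 0.0404 rect ((503.31512451171875, 72.02304077148438), (155.56858825683594, 68.95699310302734), 69.2261734008789)
 board corners mm [[-33.2, -126.8], [35.7, -127.0], [36.2, 28.6], [-32.8, 28.8]]
top n 2184 z 0.0401 rect ((504.6337890625, 71.75758361816406), (154.8374786376953, 69.89601135253906), 69.2687759399414)
 board corners mm [[-32.3, -126.2], [37.6, -126.4], [37.9, 28.5], [-32.0, 28.6]]
17.1417 [0.58496827 0.3501049  0.36006979] [-0.331983    0.25590196 -0.15547827]
stop ((472.7320861816406, -6.710018157958984), (14.382206916809082, 125.34255981445312), 69.2744140625) [[-62.1, -140.6], [63.2, -140.9], [63.2, -126.5], [-62.1, -126.2]]
```

View pics/top7.png

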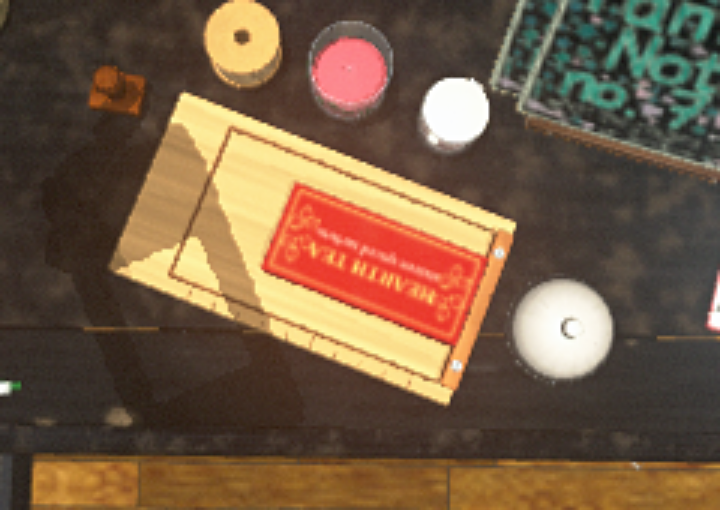

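View pics/scene7.png

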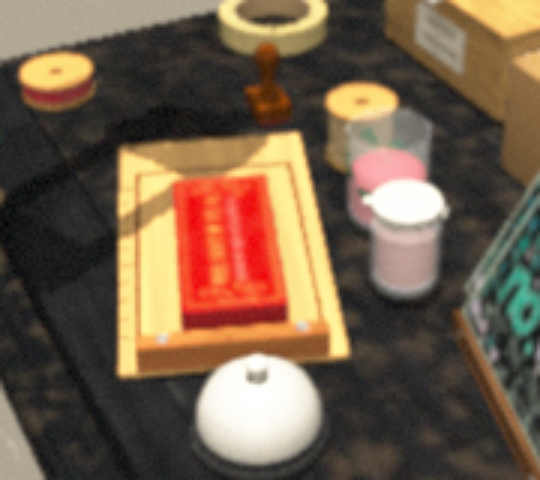

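The carton lies flush with the stop: its end is at y ≈ -126.3 mm and the stop's face at -126.3 mm, both at an angle of 69.27°. It is well inside the outline, and the surrounding items stand where they were.

```bash
python3 -c "
from plant import *
job_done()
print(observe()['time_s'])"
```

```text
the job is handed in; nothing more can be done
the job is handed in; nothing more can be done
```

The carton is lying on its broad face inside the outline, with its top end square against the stop. I handed the job in at about 17 s on the robot's clock.

- **What I did:** I tipped the carton by pushing near its top with both fingertips side by side. It fell flat inside the outline, about 38 mm short of the stop. I then pushed on its foot end with both fingertips, lined up with the board. That took out its roughly 3° skew and slid it to the stop, where a 6 N force limit ended the push. I pressed once more gently with the same limit, backed straight off and lifted clear.
- **Last check (top view):** The carton's end was at board y ≈ -126.3 mm and the stop's face at about -126.3 mm. Both were at 69.27°. The carton spanned x from -32 to +38 mm, against the outline's ±60 mm.
- **Second camera:** It put the carton's end at -126.9 mm and its angle at 69.23°, which is within the calibration error.
- **Surroundings:** By eye, the votive, jar, twine, bell and stamp had not moved. The arm was touching nothing when I handed in.
- **What went wrong:** My first measurement after the fall was spoiled because the colour mask also picked up the votive. I corrected that before the push to the stop. No other check failed or disagreed.

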